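Check that the tea chest's folding lid stay locks, then shut the lid

TASK

Before class, check the lid stay of the wooden tea chest: raise the lid by its bar handle until the folding stay on its right side snaps straight and locks, and let go so that the lid stands open on the locked stay by itself for a good second. Then break the stay by pushing its black thumb bar down, and lower the lid gently until it is fully shut, leaving the other tea things where they are.

Things in the scene. Friction and masses are not known exactly. Their poses are not given: they have to be found in the camera images.
- chest: Light wooden tea chest, fixed to the table: 220 mm deep (its x), 300 mm wide (its y), 120 mm high without its lid. Origin at the centre of its underside; x points from its front to its hinge side (away from the robot, give or take its yaw), y to its left, z up. The lid, 13 mm thick, is hinged along the top edge of the far (+x) wall.
- lid_hinge (a point): Middle of the lid's hinge axis, at (110, 0, 120) mm in the chest frame; it does not move. The axis runs along the chest's y. From here, along the chest's axes, at lid angle t the bar handle's centre is at x = -190 cos t + 52 sin t, z = 190 sin t + 52 cos t mm.
- lid_bar (a point): Centre of the bar handle on the lid: a round steel bar 12 mm thick, 130 mm long along the chest's y, on two legs near the lid's front edge; 190 mm from the hinge, 39 mm above the lid's upper face (52 mm above its lower face), 33 mm clear under it, the lid's front edge 33 mm beyond it. Lid shut: 172 mm above the table; lid up: 316 mm. It turns with the lid.
- thumb_bar (a point): Middle of the thumb bar: a black round bar, 18 mm thick, 52 mm long, sticking out sideways (chest's -y) from the knee of the folding stay. In the chest frame: (-16, -201, 33) mm with the lid shut, (-8, -201, 170) with the stay locked. It moves on a 97 mm circle about the stay's foot pivot at x = -80, z = 105 mm; on breaking it goes down and away from the robot (+x).
- lid (a joint): Lid angle in rad: 0 shut, 1.18 standing on the locked stay, 1.20 at the highest, where the straight stay stops it. The hinge is stiff and damped: 4 to 6 N at the bar raises the lid. With the stay broken the lid stays where it is left, or from about 0.8 down may sink shut slowly; a light push at the bar or thumb bar shuts it.
- stay (a joint): Knee angle in rad of the folding steel stay on the chest's right side (two 97 mm straps): 0 folded (lid shut), 2.15 straight (lid at its highest), 2.41 locked past straight. A spring snaps it from straight to locked once the lid is at the top and the pull is eased; locked, the lid cannot be pushed down. 3 to 5 N down on the thumb bar breaks it; below 1.7 it stays broken, above it may relock.
- jar_a: Bystander, not to be disturbed: glass tea jar 68 mm wide, 91 mm high, on the table to the left of the chest. Origin under its centre.
- jar_b: Bystander: tea jar like the other, 68 mm wide, 91 mm high, farther left of the chest. Origin under its centre.
- bowl: Bystander: white bowl 110 mm wide, 60 mm high, on the table to the right of the stay. Origin under its centre.
- cup_a: Bystander: white cup 64 mm wide, 40 mm high, close behind the chest (its hinge side). Origin under its centre.
- cup_b: Bystander: white cup 64 mm wide, 40 mm high, on the right. Origin under its centre.
- scoop: Bystander: wooden tea scoop 150 mm long, lying far left. Origin under its middle.

How it is judged:
On the way, in this order (a step that is already met when the one before it is completed fails the run):
1. the lid stands open on the locked stay with nothing touching lid or stay, for 0.7 s (value of joint stay above 2.28 rad and value of joint lid above 1.1 rad and contact force between chest and the arm below 0.1 N and contact force between chest and the fingers below 0.1 N), for 0.7 s.
2. the stay is broken: its knee has come back well short of straight (value of joint stay below 1.8 rad), for 0.1 s.
At the end, for the whole second after the job is handed in: the lid is shut (lid angle within 0.04 rad of 0, about 8 mm at the front edge) and at rest, and every bystander is within 30 mm of where it stood, the jars upright (value of joint lid between -0.04 and 0.04 rad and velocity of joint lid between -0.05 and 0.05 rad/s and distance of each of jar_a, jar_b, bowl, cup_a, cup_b, scoop from where it was at the start of the episode below 0.03 m and angle between each of jar_a, jar_b's own z axis and vertical below 0.2 rad); the robot touches nothing.
It fails at once if the lid slams: moves down faster than 1.5 rad/s within the last 0.3 rad before it is shut (value of joint lid below 0.3 rad and velocity of joint lid below -1.5 rad/s).
It also fails if it takes over 64 s, if anything falls off the work surface, if the arm or the gripper's body presses on something with over 40 N, if the wrist force passes 120 N, or if a joint passes its speed limit or range.

ROBOT

A 6-joint arm with a two-finger parallel gripper is mounted at the origin on the work surface. World frame = base frame: x ahead of the robot, y to its left, z up, the work surface at z = 0. Lengths are in m, angles in rad, forces in N, time in s.
With the tool pointing down it reaches from about 0.25 to 0.8 m from the base axis. Payload 3.9 kg.
Tool frame: the origin (TCP) lies midway between the tips of the shut fingers; the grasp point (between the pads) lies hold_point_z behind it (hold_point_z is the distance from the TCP to the grasp point, in m); z points along the fingers, y is the direction in which the jaws open and shut (so a half turn about z gives the same grasp; the last joint's range is limited). The gripper opens to 85 mm and grips with 20 to 120 N. Pads are 22 mm wide; open, the fingers measure 114 mm over their backs; the gripper's body (76 mm by 85 mm) begins 54 mm behind the grasp point. The pads swing forward as they close: fully open they stand 13 mm farther back than shut.
Start: joints at [1.173, 0.26, -0.138, 1.173, 0, 1.571], TCP at [0.203, 0.484, 0.231] pointing down, gripper open.
Joint ranges: [-2.78, 2.78], [-0.83, 1.72], [-1.28, 1.37], [-1.9, 2.12], [-1.57, 1.48], [-3.14, 3.14]. Speed limits (rad/s): [2.57, 2.57, 3.14, 3.14, 3.14, 3.14].

INTERFACE

Orientations are given as a unit quaternion [w, x, y, z].
In Python, from plant import * gives the robot as it stands.
- The arm moves only by the tool apply_moves, never from a script. Its argument "targets" is a list of rows, each a list of 4 numbers: the shift along the tool's x, y, z in mm, then the turn about the tool's z in rad. A call has 1 to 20 rows; each row is the pose to reach, as a shift and turn from the pose measured when the call began, along the tool's axes at that moment; what a row does not reach only later rows make up. A row lasts 1/8 s, in which the tool goes at most 62.5 mm and 10.7 degrees, less where a joint would pass 70% of its speed; a pose out of reach is approached as far as the arm can. A call with a gripper value outside its range is refused whole. "grip" is the opening, from 0 (shut) to 1 (fully open), set as the call begins (left out, the last holds). The fingers move at their own pace and stop on an object; the grip force is fixed at half the most. Time passes only in rows, so rows that repeat a pose let the fingers close. It gives the time, the measured TCP pose, the force and the opening at its end, in the units of the state.
- state(): the state, without advancing time (a new reading comes with each control period).
- grab_frame(name): name is "scene" or "top" or "wrist"; returns a dict with "pixels" (400x640x3 uint8, red, green, blue), "K" (3x3 intrinsics, pixels), "xyz" and "attitude" of the camera in the world. Camera axes: x right, y down, z forward; pixel columns grow to the right and rows downward; lengths in m; the calibration is good to about 2 mm. A picture is of the moment at which its call begins. There is no depth.
- job_done(): hands the job in, once; it reports no verdict.
Trained networks look in a picture, given as the dict that the camera call returned (one of the last four; its "shot" number tells which), for a name from the list of things; names that differ only in an ending like _2 or _b are one class to them, and where a whole thing is asked for, a point or a joint stands for the part that bears it (a point fixed in the world has none). Each returns a list of dicts, best first, with "confidence" (0 to 1); they miss things now and then, are a little off and sometimes report something else, mostly with a low value. They report only what shows in the picture. A call takes as long as a camera call.
- spot_in(picture, thing): "box" ([centre column, centre row, width, height] in pixels, round what is visible of it).
The state is a dict: "t": time; "joint_positions": joint angles; "dq": joint speeds; "joint_efforts": joint torques, N m; "tool_pos": TCP position; "tool_rot": TCP orientation; "wrist_force": force on the tool from outside, world axes, zero at the start; "moment": the same for the moment, N m; "opening": finger opening in m.
Only numpy, scipy, OpenCV 4.12 (cv2) and the standard library are available. Lean on these libraries where they do the work, as an engineer would, in place of code of your own. Each camera call takes 0.05 s, during which the arm holds its last target.

## Working session

There is one attempt and no reset: what is moved stays moved. The work goes in short steps, Python scripts to look and compute and a tool call to move; the robot and the scene stay as the last step left them, time stands still between calls to the robot, and variables do not carry over. Pictures are saved under pics/ and viewed, and the job is handed in when it is done.

Besides the shell and the picture viewer there is one more tool, called as name(argument=value, ...), one argument or row to a line, values as JSON. apply_moves: Moves the arm, as the interface text tells. Its arguments: {"type":"object","properties":{"targets":{"type":"array"},"grip":{"type":"number"}},"required":["targets"]}

```bash
mkdir -p pics; ls; cat > h.py <<'E'
from plant import *
import numpy as np, cv2
def shot(n,f):
    p=grab_frame(n); cv2.imwrite('pics/'+f,cv2.cvtColor(p['pixels'],cv2.COLOR_RGB2BGR)); return p
E
python3 - <<'E'
from h import *
print(state())
for n in ['scene','top','wrist']:
    p=shot(n,n+'0.png'); print(n,p['K'],p['xyz'],p['attitude'],p['shot'])
    for t in ['chest','lid_bar','thumb_bar','jar_a','bowl','cup_a','scoop']:
        print(t,[(np.round(d['box']).tolist(),round(d['confidence'],2)) for d in spot_in(p,t)][:3])
E
```

```text
pics
{'t': 0.0, 'joint_positions': array([ 1.17299936e+00,  2.60666087e-01, -1.39393241e-01,  1.17271366e+00,
        1.54541964e-05,  1.57082388e+00]), 'dq': array([-1.04905541e-03,  1.38280561e-05,  2.74820790e-04, -8.28770554e-04,
        1.56123247e-03,  4.12909863e-04]), 'joint_efforts': array([-3.15591260e-04, -4.05673313e+01,  2.53922546e+01,  1.87944603e-02,
       -4.77706135e-05,  3.13101566e-06]), 'tool_pos': array([0.2031033 , 0.48336328, 0.23046518]), 'tool_rot': array([-2.02845393e-04,  1.97603070e-01,  9.80281618e-01, -9.67321834e-04]), 'wrist_force': array([0.05474045, 0.15728482, 0.29871085]), 'moment': array([0.009003  , 0.04564803, 0.00120959]), 'opening': 0.08519365555384602}
scene [[456.59438059   0.         320.47746113]
 [  0.         456.59438059 211.15452437]
 [  0.           0.           1.        ]] [ 1.4774396  -0.68616913  1.12123359] [-0.37191494  0.80583008  0.4192345  -0.19120563] 1
chest [([339.0, 227.0, 120.0, 89.0], 0.74), ([246.0, 246.0, 32.0, 28.0], 0.56)]
lid_bar [([346.0, 213.0, 109.0, 58.0], 0.97), ([291.0, 234.0, 18.0, 26.0], 0.71)]
thumb_bar 
[... 398 characters left out ...]
447  1.61534459] [ 0.06848621 -0.70098798  0.70616596 -0.07249223] 2
chest [([297.0, 181.0, 130.0, 101.0], 0.88)]
lid_bar [([290.0, 181.0, 122.0, 100.0], 0.71)]
thumb_bar []
jar_a [([166.0, 248.0, 28.0, 27.0], 0.69), ([227.0, 149.0, 22.0, 28.0], 0.56), ([355.0, 200.0, 13.0, 26.0], 0.31)]
bowl [([398.0, 223.0, 34.0, 32.0], 0.96)]
cup_a []
scoop [([171.0, 172.0, 18.0, 46.0], 0.65)]
wrist [[336.34439392   0.         318.07700412]
 [  0.         336.34439392 195.70516536]
 [  0.           0.           1.        ]] [0.13997666 0.51244753 0.37297968] [0.11579423 0.82488737 0.54800396 0.07644721] 3
chest []
lid_bar []
thumb_bar []
jar_a [([339.0, 316.0, 65.0, 84.0], 0.86)]
bowl []
cup_a []
scoop []
```

```bash
python3 - <<'E'
import cv2
a=cv2.imread('pics/top0.png')[90:300,130:470]; cv2.imwrite('pics/topc.png',cv2.resize(a,None,fx=2.35,fy=2.35,interpolation=cv2.INTER_CUBIC))
a=cv2.imread('pics/scene0.png')[130:310,160:460]; cv2.imwrite('pics/scenec.png',cv2.resize(a,None,fx=2.6,fy=2.6,interpolation=cv2.INTER_CUBIC))
E
```

```text
(no output)
```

View pics/topc.png

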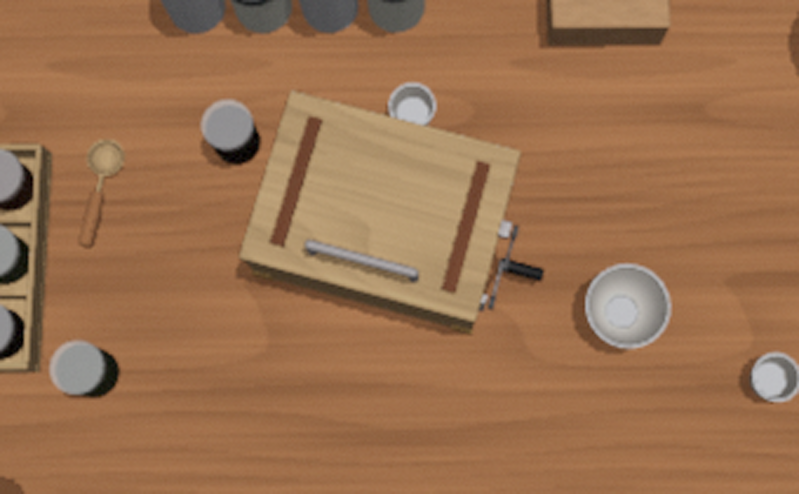

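View pics/scenec.png

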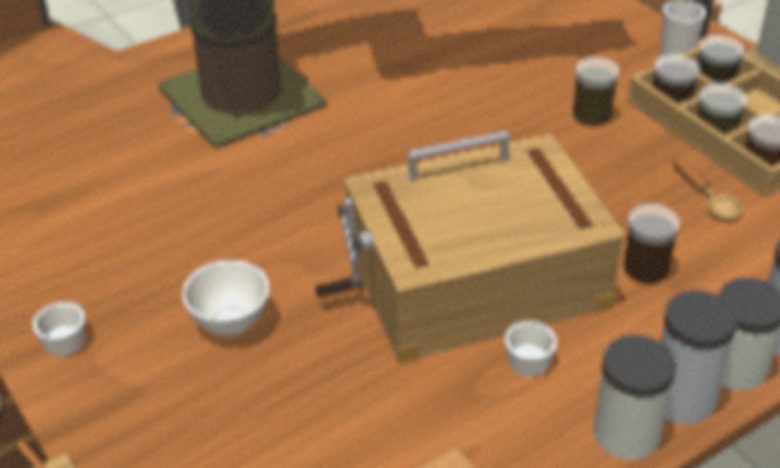

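```bash
cat >> h.py <<'E'
from scipy.spatial.transform import Rotation as R
def rot(q): return R.from_quat([q[1],q[2],q[3],q[0]]).as_matrix()
def proj(p,X):
    c=(np.atleast_2d(X)-p['xyz'])@rot(p['attitude']); c=c@p['K'].T; return c[:,:2]/c[:,2:]
def onplane(p,uv,z):
    d=rot(p['attitude'])@np.linalg.solve(p['K'],[uv[0],uv[1],1]); return p['xyz']+d*(z-p['xyz'][2])/d[2]
E
python3 - <<'E'
from h import *
from scipy.optimize import least_squares
T=grab_frame('top'); S=grab_frame('scene')
t=lambda u,v:(130+u/2.35,90+v/2.35); s=lambda u,v:(160+u/2.6,130+v/2.6)
print('jar etc')
for n,uv,z in [('jar_a',t(228,122),.091),('bowl',t(628,307),.03),('cup_a',t(412,104),.03),('thumbtip',t(543,273),.033)]:
    print(n,onplane(T,uv,z))
# chest frame pts
obs=[(T,t(308,246),(-.080,.065,.172)),(T,t(415,273),(-.080,-.065,.172)),
(T,t(520,152),(.110,-.15,.133)),(T,t(291,93),(.11,.15,.133)),(T,t(543,273),(-.016,-.227,.033)),
(S,s(411,155),(-.080,-.065,.172)),(S,s(507,136),(-.08,.065,.172)),(S,s(320,292),(-.016,-.227,.033)),(S,s(401,285),(.11,-.15,.133)),(S,s(620,236),(.11,.15,.133))]
def X(p,c): 
    cs,sn=np.cos(p[2]),np.sin(p[2]); return np.array([p[0]+cs*c[0]-sn*c[1],p[1]+sn*c[0]+cs*c[1],c[2]])
f=lambda p:np.concatenate([proj(P,X(p,c))[0]-uv for P,uv,c in obs])
r=least_squares(f,[.35,0,0]); print(r.x,np.round(r.fun.reshape(-1,2),1))
for c in [(.11,0,.12),(-.08,0,.172),(-.008,-.201,.17)]: print(X(r.x,c))
E
```

```text
jar etc
jar_a [0.6838641  0.25394864 0.091     ]
bowl [ 0.44682817 -0.26597884  0.03      ]
cup_a [0.72632924 0.01624825 0.03      ]
thumbtip [ 0.49229968 -0.15535352  0.033     ]
[ 0.5670888   0.05619231 -0.27007534] [[-0.2 -1.5]
 [-1.5 -1.2]
 [-1.2 -1.2]
 [-1.2 -1.4]
 [ 1.   0.4]
 [-0.  -0.7]
 [-1.6 -1.1]
 [-3.8 -0.4]
 [-1.7  0.2]
 [ 0.9 -2.2]]
[0.67310139 0.02684387 0.12      ]
[0.48998874 0.07753664 0.172     ]
[ 0.50575118 -0.13538716  0.17      ]
```

```bash
cat >> h.py <<'E'
C=np.array([0.5670888,0.05619231,-0.27007534])
def ch(c,P=None):
    P=C if P is None else P
    cs,sn=np.cos(P[2]),np.sin(P[2]); return np.array([P[0]+cs*c[0]-sn*c[1],P[1]+sn*c[0]+cs*c[1],c[2]])
def togo(w):
    s=state(); return np.round(rot(s['tool_rot']).T@(np.array(w)-s['tool_pos'])*1000,1)
def bar(t): return ch((.11-.19*np.cos(t)+.052*np.sin(t),0,.12+.19*np.sin(t)+.052*np.cos(t)))
def yerr(): # turn about tool z so that tool y lies along chest x
    M=rot(state()['tool_rot']); d=M.T@np.array([np.cos(C[2]),np.sin(C[2]),0]); a=np.arctan2(-d[0],d[1]); return (a+np.pi/2)%np.pi-np.pi/2
E
python3 - <<'E'
from h import *
import plant; print([k for k in dir(plant) if not k.startswith('_')]); 
try: print(hold_point_z)
except Exception as e: print(e)
print(np.round(rot(state()['tool_rot']),3)); print(state()['t'],yerr(),togo(bar(0)+[0,0,.14]))
E
```

```text
['MotionError', 'grab_frame', 'hold_point_z', 'job_done', 'spot_in', 'state']
0.0187
[[-0.922  0.387 -0.   ]
 [ 0.387  0.922  0.   ]
 [ 0.     0.    -1.   ]]
1.3 1.4430816423187753 [-421.7 -263.7  -80.7]
```

apply_moves(
  targets=[
    [-42,-26,-20,0.144],
    [-84,-53,-40,0.289],
    [-127,-79,-60,0.433],
    [-169,-105,-80,0.577],
    [-211,-132,-80,0.722],
    [-253,-158,-80,0.866],
    [-295,-185,-80,1.01],
    [-337,-211,-80,1.154],
    [-380,-237,-80,1.3],
    [-422,-264,-80,1.443],
    [-422,-264,-80,1.443],
    [-422,-264,-80,1.443],
  ],
  grip=1,
)

```text
t: 2.8
tool_pos: [0.4897, 0.0773, 0.3111]
tool_rot: [-0.0, 0.796, 0.606, -0.0]
wrist_force: [0.1, 0.7, -0.6]
opening: 0.0855
```

```bash
python3 - <<'E'
from h import *
p=shot('wrist','w1.png'); s=state(); print(s['t'],s['tool_pos'],s['joint_positions'].round(2),yerr(),s['wrist_force'])
for t in ['lid_bar','thumb_bar']: print(t,spot_in(p,t)[:2])
print(proj(p,[bar(0)-0*s['tool_pos'],ch((-.08,.065,.172)),ch((-.08,-.065,.172)),ch((-.11,.15,.133)),ch((-.11,-.15,.133))]))
E
```

```text
2.85 [0.48952897 0.07774806 0.31129107] [ 0.16  0.19 -0.03  1.36  0.    2.  ] 0.00136063887911142 [-0.79744414 -0.35820151 -0.13292928]
lid_bar [{'box': [409.6, 158.6, 263.2, 316.8], 'confidence': 0.87}]
thumb_bar [{'box': [380.4, 319.2, 46.2, 15.4], 'confidence': 0.73}]
[[317.94578376 185.13025775]
 [317.94239337 107.0595992 ]
 [317.94877922 254.1067061 ]
 [282.69181602   2.59078991]
 [290.61248879 309.23269082]]
```

View pics/w1.png

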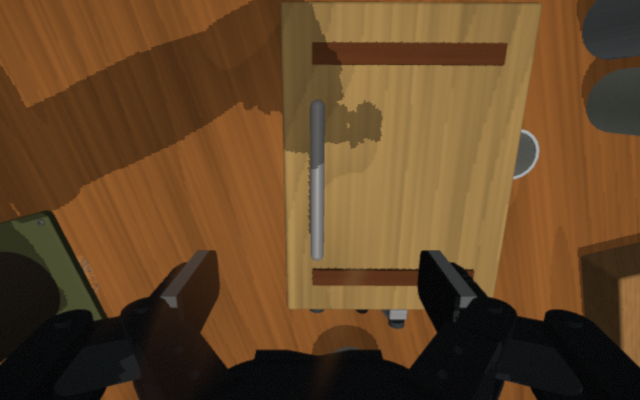

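The bar shows at column 318, rows 99–260, against a prediction of 318, 107–254, so the chest pose is good to about 2 mm. Going down to the bar.

apply_moves(
  targets=[
    [0,0,40,0],
    [0,0,80,0],
    [0,0,115,0],
    [0,0,140,0],
    [0,0,157,0],
    [0,0,157,0],
  ],
)

```text
t: 3.7
tool_pos: [0.4878, 0.079, 0.1535]
tool_rot: [-0.001, 0.795, 0.607, -0.001]
wrist_force: [-0.4, -0.3, -0.0]
opening: 0.0855
```

apply_moves(
  targets=[
    [0,0,0,0],
    [0,0,0,0],
    [0,0,0,0],
    [0,0,0,0],
    [0,0,0,0],
    [0,0,0,0],
  ],
  grip=0,
)

```text
t: 4.45
tool_pos: [0.4888, 0.0788, 0.154]
tool_rot: [-0.0, 0.795, 0.607, -0.001]
wrist_force: [1.9, -1.7, 1.6]
opening: 0.0102
```

```bash
python3 - <<'E'
from h import *
s=state(); print(s['t'],s['tool_pos'],s['opening'],s['wrist_force'])
print(bar(0))
R0=rot(s['tool_rot'])
for t in np.arange(0,1.25,.1).tolist()+[1.18,1.2,1.23]: print(round(t,2),((R0.T@(bar(t)-bar(0)))*1000).round(1))
E
```

```text
4.45 [0.48880858 0.07877    0.15400263] 0.010211308117408877 [ 1.87327075 -1.69872752  1.5833787 ]
[0.48998874 0.07753663 0.172     ]
0.0 [0. 0. 0.]
0.1 [ -0.    6.1 -18.7]
0.2 [ -0.1  14.1 -36.7]
0.3 [ -0.1  23.8 -53.8]
0.4 [ -0.2  35.2 -69.9]
0.5 [ -0.3  48.1 -84.8]
0.6 [ -0.3  62.5 -98.2]
0.7 [  -0.4   78.1 -110.2]
0.8 [  -0.5   94.8 -120.6]
0.9 [  -0.5  112.5 -129.2]
1.0 [  -0.6  131.  -136.1]
1.1 [  -0.7  150.  -141. ]
1.2 [  -0.8  169.5 -144.1]
1.18 [  -0.8  165.6 -143.6]
1.2 [  -0.8  169.5 -144.1]
1.23 [  -0.8  175.4 -144.6]
```

apply_moves(
  targets=[
    [0,3,-9,0],
    [0,6,-19,0],
    [0,10,-28,0],
    [0,14,-37,0],
    [0,19,-45,0],
    [0,24,-54,0],
    [0,29,-62,0],
    [0,35,-70,0],
    [0,35,-70,0],
  ],
)

```text
t: 5.58
tool_pos: [0.5223, 0.0693, 0.2254]
tool_rot: [-0.0, 0.795, 0.607, -0.001]
wrist_force: [-5.0, 1.1, 2.6]
opening: 0.0096
```

```bash
python3 - <<'E'
from h import *
s=state(); print(s['t'],s['tool_pos'],s['opening'],s['wrist_force'],bar(.4)-[0,0,.0187])
p=shot('wrist','w2.png');p=shot('scene','s2.png')
E
```

```text
5.575 [0.52234595 0.0693448  0.22544569] 0.009622062537319245 [-4.97326691  1.13252797  2.57677436] [0.52395918 0.06813228 0.22318466]
```

View pics/w2.png

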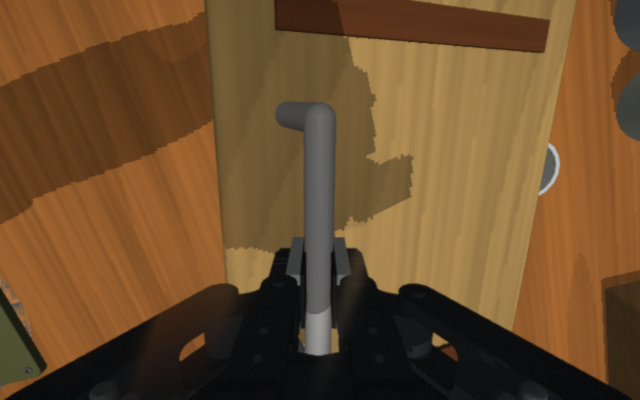

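View pics/s2.png

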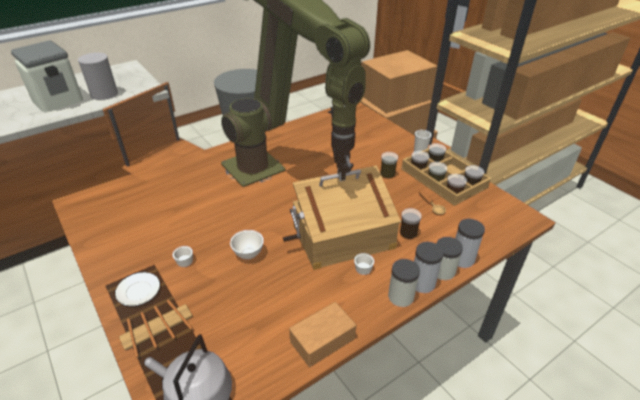

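apply_moves(
  targets=[
    [0,6,-8,0],
    [0,13,-15,0],
    [0,20,-22,0],
    [0,27,-29,0],
    [0,35,-35,0],
    [0,43,-41,0],
    [0,51,-46,0],
    [0,60,-51,0],
    [0,68,-56,0],
    [0,77,-60,0],
    [0,77,-60,0],
  ],
)

```text
t: 7.05
tool_pos: [0.5979, 0.0482, 0.2883]
tool_rot: [0.002, 0.795, 0.607, 0.001]
wrist_force: [-5.1, -2.4, 7.6]
opening: 0.0096
```

```bash
python3 - <<'E'
from h import *
s=state(); print(s['t'],s['tool_pos'],s['opening'],s['wrist_force'],bar(.9)-[0,0,.0187])
p=shot('wrist','w3.png');p=shot('scene','s3.png')
a=cv2.imread('pics/s3.png')[100:300,220:480]; cv2.imwrite('pics/s3c.png',cv2.resize(a,None,fx=3,fy=3))
E
```

```text
7.05 [0.5978823  0.04815094 0.28832926] 0.00962417947294161 [-5.05781791 -2.4455826   7.59528941] [0.5985332  0.04748727 0.28245583]
```

View pics/w3.png

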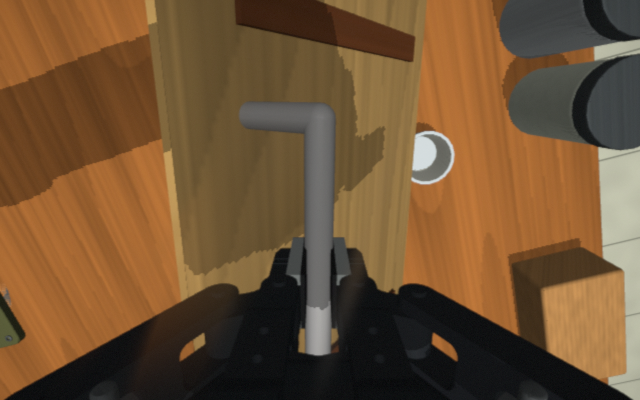

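View pics/s3c.png

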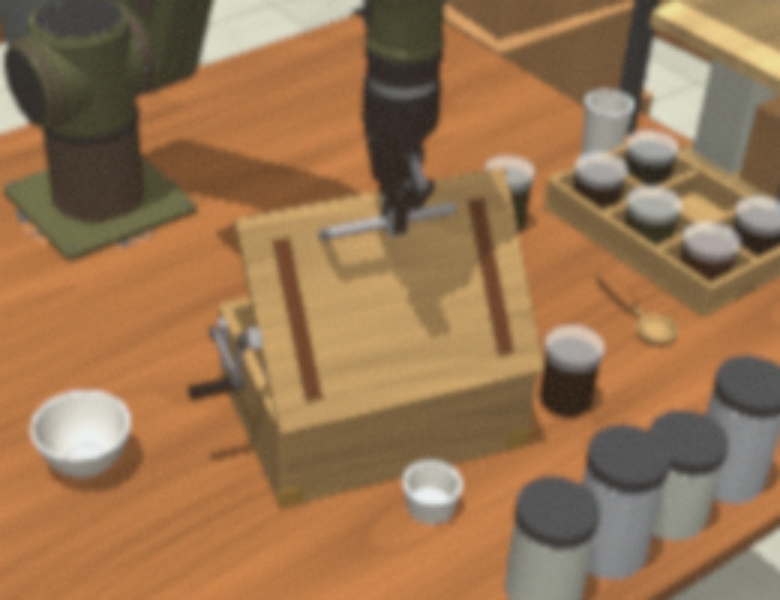

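apply_moves(
  targets=[
    [0,9,-3,0],
    [0,18,-6,0],
    [0,28,-8,0],
    [0,37,-10,0],
    [0,46,-11,0],
    [0,52,-11,0],
    [0,56,-12,0],
    [0,56,-12,0],
  ],
)

```text
t: 8.15
tool_pos: [0.6521, 0.033, 0.3032]
tool_rot: [0.003, 0.795, 0.607, 0.002]
wrist_force: [-8.6, -0.1, 9.2]
opening: 0.0094
```

```bash
python3 - <<'E'
from h import *
s=state(); print(s['t'],s['tool_pos'],s['opening'],s['wrist_force'],bar(1.2)-[0,0,.0187],togo(bar(1.2)-[0,0,.0187]))
p=shot('wrist','w4.png');p=shot('scene','s4.png')
a=cv2.imread('pics/s4.png')[100:300,220:480]; cv2.imwrite('pics/s4c.png',cv2.resize(a,None,fx=3,fy=3))
E
```

```text
8.15 [0.65212152 0.03300664 0.30324403] 0.009421305988618945 [-8.62906763 -0.1137796   9.22958534] [0.65345828 0.03228185 0.29723003] [-0.3  1.4  6. ]
```

View pics/w4.png

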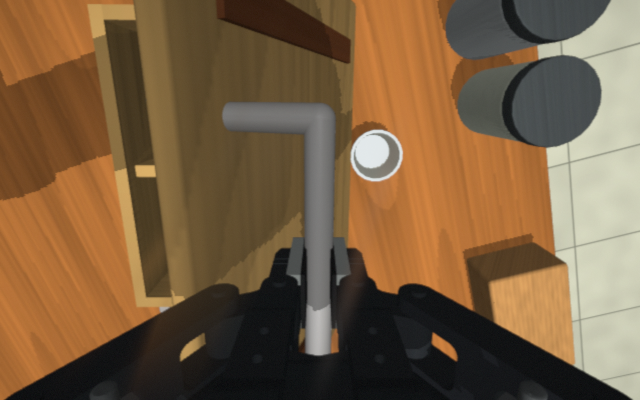

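View pics/s4c.png

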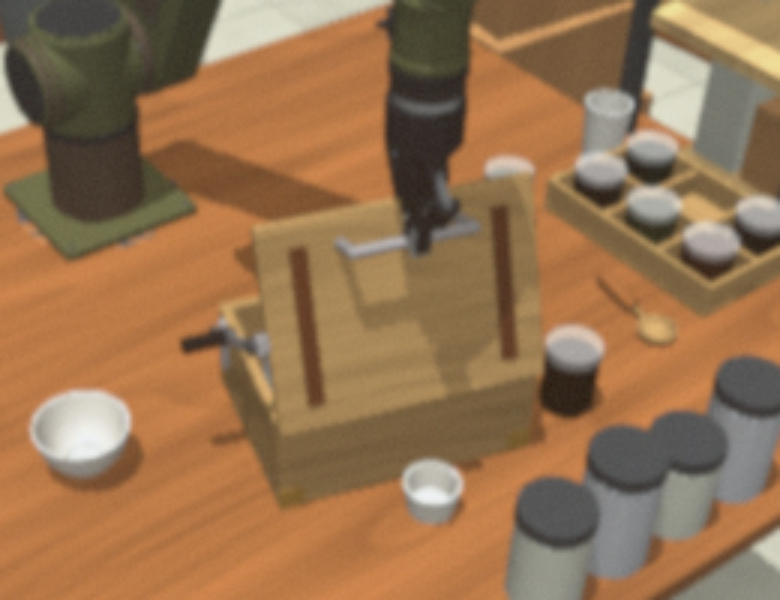

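apply_moves(
  targets=[
    [0,3,-1,0],
    [0,6,-1,0],
    [0,8,-1,0],
    [0,8,-1,0],
  ],
)

```text
t: 8.75
tool_pos: [0.6531, 0.0327, 0.3034]
tool_rot: [-0.003, 0.795, 0.607, -0.003]
wrist_force: [-20.1, 4.1, 4.1]
opening: 0.0092
```

```bash
python3 - <<'E'
from h import *
s=state(); print(s['t'],s['tool_pos'],s['opening'],s['wrist_force'],togo(bar(1.2)-[0,0,.0187]))
p=shot('scene','s5.png')
a=cv2.imread('pics/s5.png')[170:250,260:340]; cv2.imwrite('pics/s5c.png',cv2.resize(a,None,fx=7,fy=7))
print([spot_in(p,'thumb_bar')[:2]])
q=proj(p,[ch((-.008,y,.170)) for y in (-.201,-.227,-.175)]); print(q,(q-[260,170])*7)
# by knee angle: straight
f=np.array([-.08,.105])
for a in (.735,.5,.3,.9): 
  k=f+.097*np.array([np.cos(a),np.sin(a)]); print(a,k,(proj(p,[ch((k[0],y,k[1])) for y in (-.227,-.175)])-[260,170])*7)
E
```

```text
8.75 [0.65305775 0.03265939 0.30339519] 0.009176054649279789 [-20.11458053   4.07041593   4.1489678 ] [-0.3  0.5  6.2]
[[{'box': [292.5, 214.8, 22.0, 5.3], 'confidence': 0.62}]]
[[285.48734805 211.00795068]
 [277.64836361 212.76862428]
 [293.25483644 209.26333544]] [[178.41143638 287.05565476]
 [123.53854524 299.38036993]
 [232.78385506 274.84334811]]
0.735 [-0.00804242  0.17004695] [[123.50756923 299.24496917]
 [232.75317772 274.70917866]]
0.5 [0.00512551 0.15150428] [[133.60443542 347.78487619]
 [242.56173423 322.85127638]]
0.3 [0.01266764 0.13366546] [[140.22293094 387.19173545]
 [248.66259104 362.00559983]]
0.9 [-0.01970383  0.18098271] [[115.24670615 265.32895247]
 [224.47673525 241.12264502]]
```

View pics/s5c.png

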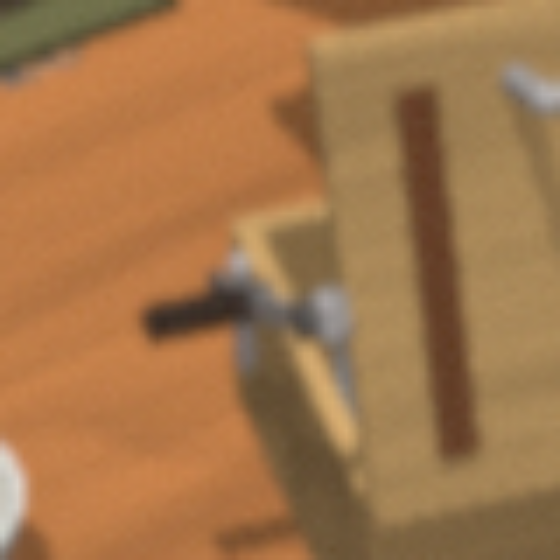

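At the stop (20 N), with the thumb bar at straight. Easing the pull now.

apply_moves(
  targets=[
    [0,-1,0,0],
    [0,-3,0.5,0],
    [0,-4,1,0],
    [0,-4,1,0],
    [0,-4,1,0],
  ],
)

```text
t: 9.48
tool_pos: [0.6499, 0.0336, 0.3031]
tool_rot: [-0.003, 0.795, 0.607, -0.002]
wrist_force: [-3.6, 1.1, 3.4]
opening: 0.0096
```

```bash
python3 - <<'E'
from h import *
s=state(); print(s['t'],s['tool_pos'],s['opening'],s['wrist_force'],togo(bar(1.18)-[0,0,.0187]))
p=shot('scene','s6.png')
a=cv2.imread('pics/s6.png')[170:250,260:340]; cv2.imwrite('pics/s6c.png',cv2.resize(a,None,fx=7,fy=7))
print([spot_in(p,'thumb_bar')[:2]])
E
```

```text
9.475 [0.64989882 0.03360296 0.30306749] 0.009597964317037928 [-3.58318906  1.13555876  3.3893301 ] [-0.3 -0.1  6.3]
[[{'box': [290.9, 210.9, 25.3, 8.8], 'confidence': 0.42}]]
```

View pics/s6c.png

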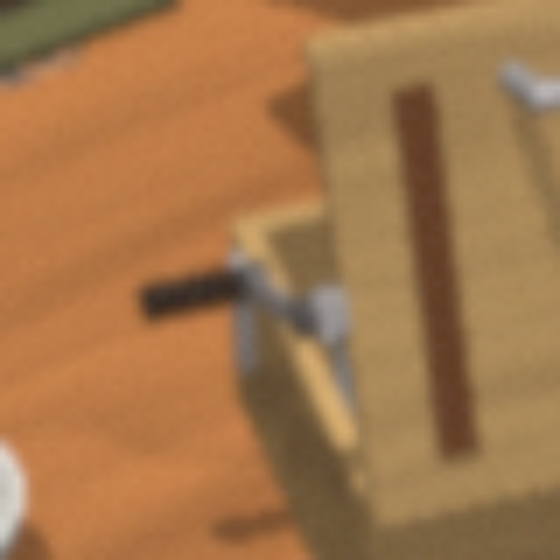

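The thumb bar snapped upward (tip row ~325 → ~303 in the crop, predicted 299 when locked). Releasing with a limited opening and retracting upward.

apply_moves(
  targets=[
    [0,0,0,0],
    [0,0,0,0],
    [0,0,0,0],
    [0,0,0,0],
  ],
  grip=0.35,
)

```text
t: 10.07
tool_pos: [0.6499, 0.0336, 0.3029]
tool_rot: [-0.003, 0.795, 0.607, -0.003]
wrist_force: [0.8, 0.2, -0.3]
opening: 0.0302
```

apply_moves(
  targets=[
    [0,0,-6,0],
    [0,0,-18,0],
    [0,0,-35,0],
    [0,0,-55,0],
    [0,0,-65,0],
    [0,0,-65,0],
  ],
)

```text
t: 10.82
tool_pos: [0.6509, 0.0336, 0.369]
tool_rot: [-0.002, 0.795, 0.607, -0.002]
wrist_force: [-0.2, 0.7, 0.8]
opening: 0.0296
```

```bash
python3 - <<'E'
from h import *
s=state(); print(s['t'],s['tool_pos'],s['opening'],s['wrist_force'],s['joint_positions'].round(2))
p=shot('scene','s7.png')
a=cv2.imread('pics/s7.png')[100:300,220:480]; cv2.imwrite('pics/s7c.png',cv2.resize(a,None,fx=3,fy=3))
print(yerr(),ch((-.008,-.203,.170)),togo(ch((-.008,-.203,.170))+[0,0,.07]),togo(ch((-.03,-.22,.4))))
E
```

```text
10.825 [0.6509154  0.03360208 0.368962  ] 0.02963860607083343 [-0.15096734  0.68131342  0.75529947] [0.05 0.51 0.6  1.67 0.   1.89]
0.003796174419944176 [ 0.50521757 -0.13731467  0.17      ] [-203.1  -94.4  128.7] [-220.1 -117.6  -31.1]
```

View pics/s7c.png

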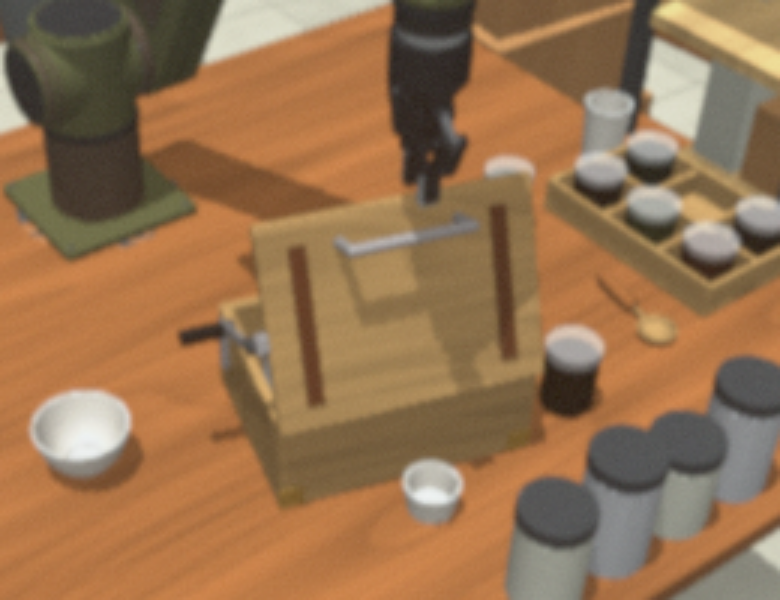

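The lid stands open on the locked stay with the gripper clear (last contact before t≈10). Moving right, clear of the lid, to above the thumb bar; this also lets more than a second pass.

apply_moves(
  targets=[
    [-20,0,-15,0],
    [-55,-10,-20,0],
    [-95,-25,-20,0],
    [-135,-45,-20,0],
    [-175,-65,-20,0],
    [-205,-85,-10,0],
    [-211,-95,20,0],
    [-211,-95,60,0],
    [-211,-95,100,0],
    [-211,-95,128,0],
    [-211,-95,128,0],
    [-211,-95,128,0],
  ],
  grip=0,
)

```text
t: 12.38
tool_pos: [0.503, -0.1456, 0.2422]
tool_rot: [-0.002, 0.795, 0.607, -0.002]
wrist_force: [-0.2, -0.0, 1.3]
opening: 0.0001
```

```bash
python3 - <<'E'
from h import *
s=state(); print(s['t'],s['tool_pos'],s['opening'],s['wrist_force'],s['joint_positions'].round(2),togo(ch((-.008,-.21,.179))),yerr())
p=shot('wrist','w8.png'); print(spot_in(p,'thumb_bar'))
print(proj(p,[ch((-.008,y,.170)) for y in (-.175,-.201,-.227)]))
p=shot('scene','s8.png')
a=cv2.imread('pics/s8.png')[100:300,220:480]; cv2.imwrite('pics/s8c.png',cv2.resize(a,None,fx=3,fy=3))
E
```

```text
12.375 [ 0.50302248 -0.14555864  0.24223571] 7.488950317902917e-05 [-0.19889871 -0.02720951  1.29560744] [-0.28  0.26 -0.11  1.21 -0.    1.56] [ 1.6  0.2 63.2] 0.003233609954626626
[{'box': [402.9, 184.8, 199.9, 81.7], 'confidence': 0.66}]
[[318.08298395 155.77737948]
 [317.96972747 194.86613496]
 [317.86356372 231.50694146]]
```

View pics/w8.png

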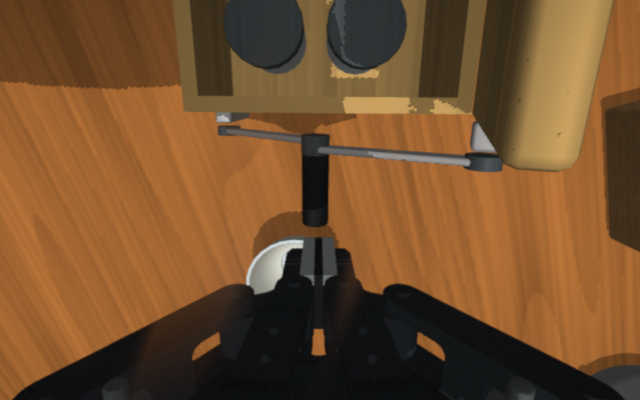

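View pics/s8c.png

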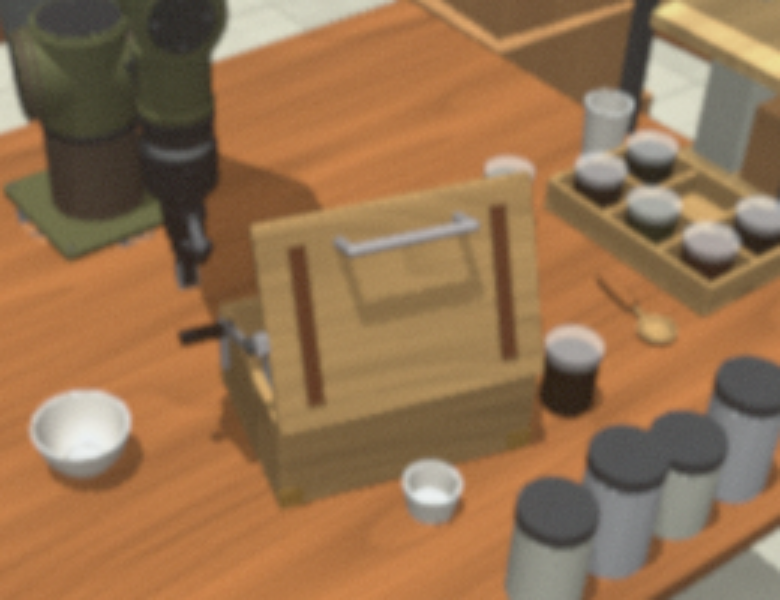

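```bash
python3 - <<'E'
from h import *
p=grab_frame('wrist')
def c(w): 
    d=w-np.array([C[0],C[1],0]); cs,sn=np.cos(C[2]),np.sin(C[2]); return np.round([cs*d[0]+sn*d[1],-sn*d[0]+cs*d[1],d[2]],4)
print('tip',c(onplane(p,(314,224),.165)),'hub',c(onplane(p,(314,135),.17)),'pivot',c(onplane(p,(483,170),.228)),c(onplane(p,(483,155),.24)),'tcp',c(state()['tool_pos']))
print(proj(p,[state()['tool_pos']]))
E
```

```text
tip [-0.0101 -0.2231  0.165 ] hub [-0.01   -0.1615  0.17  ] pivot [ 0.0705 -0.1716  0.228 ] [ 0.0637 -0.1626  0.24  ] tcp [-0.0076 -0.2111  0.2422]
[[316.83673931 259.03084445]]
```

apply_moves(
  targets=[
    [-2,-1,25,0],
    [-2,-1,45,0],
    [-2,-1,56,0],
    [-2,-1,62,0],
    [-2,1,66,0],
    [-2,4,71,0],
    [-2,8,76,0],
    [-2,11,81,0],
    [-2,14,87,0],
    [-2,17,92,0],
    [-2,19,98,0],
    [-2,19,98,0],
  ],
)

```text
t: 14.08
tool_pos: [0.521, -0.1521, 0.1435]
tool_rot: [-0.002, 0.795, 0.607, -0.002]
wrist_force: [0.1, -0.1, 0.4]
opening: 0.0
```

```bash
python3 - <<'E'
from h import *
s=state(); print(s['t'],s['tool_pos'],s['wrist_force'])
p=shot('wrist','w9.png')
p=shot('scene','s9.png')
a=cv2.imread('pics/s9.png')[100:300,220:480]; cv2.imwrite('pics/s9c.png',cv2.resize(a,None,fx=3,fy=3))
E
```

```text
14.075 [ 0.5209851  -0.15209283  0.14348202] [ 0.09738598 -0.09683309  0.41925151]
```

View pics/w9.png

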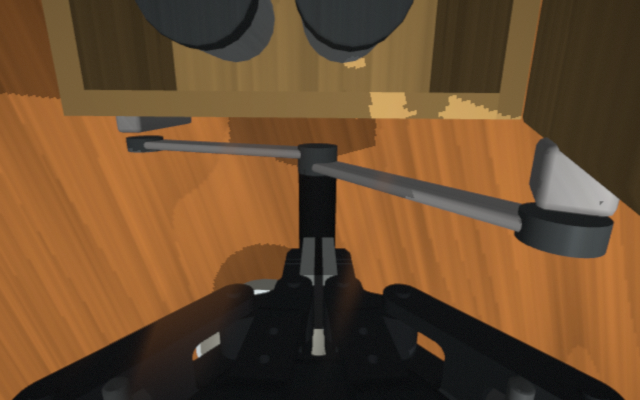

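View pics/s9c.png

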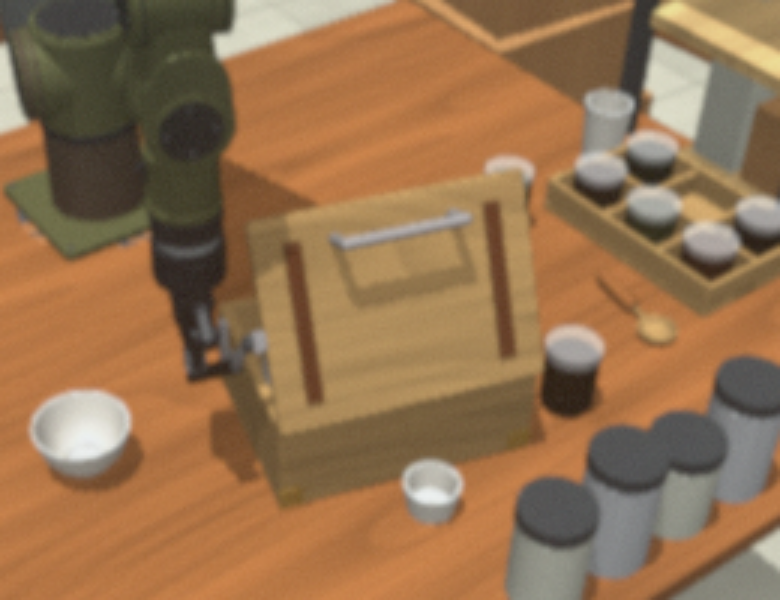

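```bash
python3 - <<'E'
from h import *
p=grab_frame('scene')
for t in (.9,.95,1.0,1.05,1.1,1.18):
    b=[ch((.11-.19*np.cos(t)+.052*np.sin(t),y,.12+.19*np.sin(t)+.052*np.cos(t))) for y in (-.065,.065)]
    print(t,((proj(p,b)-[220,100])*3).round(0).tolist())
E
```

```text
0.9 [[331.0, 230.0], [449.0, 205.0]]
0.95 [[335.0, 232.0], [453.0, 207.0]]
1.0 [[338.0, 235.0], [457.0, 210.0]]
1.05 [[341.0, 238.0], [461.0, 213.0]]
1.1 [[345.0, 242.0], [465.0, 216.0]]
1.18 [[351.0, 248.0], [472.0, 222.0]]
```

apply_moves(
  targets=[
    [-2,-2,-15,0],
    [-4,-4,-45,0],
    [-6,-6,-95,0],
    [-8,-8,-150,0],
    [-8,-8,-205,0],
    [-8,-8,-235,0],
    [-8,-8,-235,0],
  ],
)

```text
t: 15.1
tool_pos: [0.5133, -0.1583, 0.3833]
tool_rot: [0.002, 0.795, 0.607, 0.001]
wrist_force: [0.3, 0.3, -0.6]
opening: -0.0
```

```bash
python3 - <<'E'
from h import *
s=state(); print(s['t'],s['tool_pos'],s['wrist_force'])
p=shot('scene','s10.png')
a=cv2.imread('pics/s10.png')[100:300,220:480]; cv2.imwrite('pics/s10c.png',cv2.resize(a,None,fx=3,fy=3))
for t in (.9,1.0,1.08): print(togo(bar(t)+[0,0,.07]))
E
```

```text
15.1 [ 0.51328179 -0.15832048  0.38330584] [ 0.29359351  0.30905016 -0.56723275]
[220.9  28.7   9.8]
[220.9  47.2   3. ]
[220.8  62.4  -1.1]
```

View pics/s10c.png

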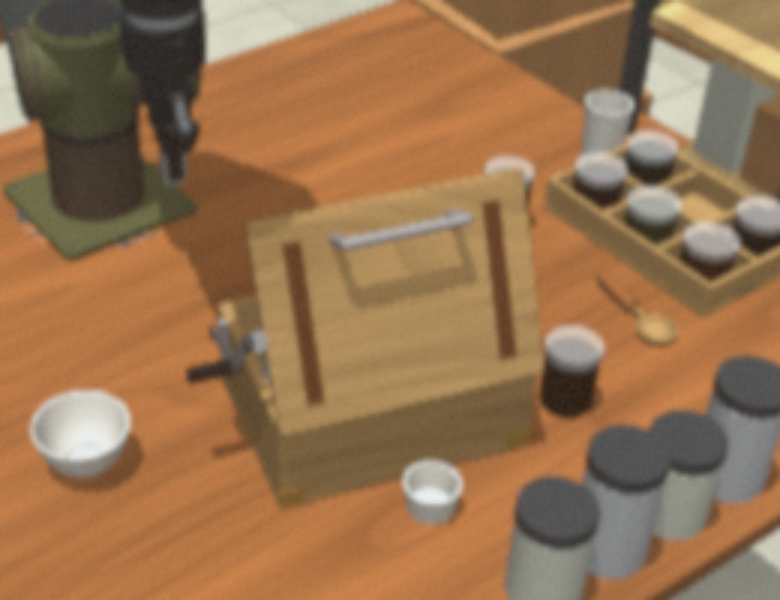

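apply_moves(
  targets=[
    [30,6,-5,0],
    [75,18,-5,0],
    [120,32,-5,0],
    [165,46,-5,0],
    [200,58,-5,0],
    [221,62,-5,0],
    [221,62,-5,0],
    [221,62,-5,0],
  ],
  grip=0.38,
)

```text
t: 16.15
tool_pos: [0.63, 0.0382, 0.3853]
tool_rot: [0.0, 0.795, 0.607, -0.001]
wrist_force: [-0.7, -0.5, -0.4]
opening: 0.0327
```

```bash
python3 - <<'E'
from h import *
s=state(); print(s['t'],s['tool_pos'],s['opening'],s['wrist_force'],yerr())
p=shot('wrist','w11.png')
for t in (1.0,1.05,1.08,1.12):
    b=[ch((.11-.19*np.cos(t)+.052*np.sin(t),y,.12+.19*np.sin(t)+.052*np.cos(t))) for y in (-.065,.065)]
    print(t,proj(p,b).round(0).tolist(),togo(bar(t)))
E
```

```text
16.15 [0.63000152 0.03821992 0.38527501] 0.03265314690600136 [-0.74839179 -0.4532649  -0.36774803] 0.003438691323440324
1.0 [[298.0, 291.0], [295.0, 109.0]] [  1.  -14.4  77.7]
1.05 [[311.0, 293.0], [310.0, 109.0]] [ 0.9 -4.9 75. ]
1.08 [[319.0, 294.0], [319.0, 109.0]] [ 0.9  0.9 73.6]
1.12 [[329.0, 295.0], [332.0, 109.0]] [ 0.9  8.6 72. ]
```

View pics/w11.png

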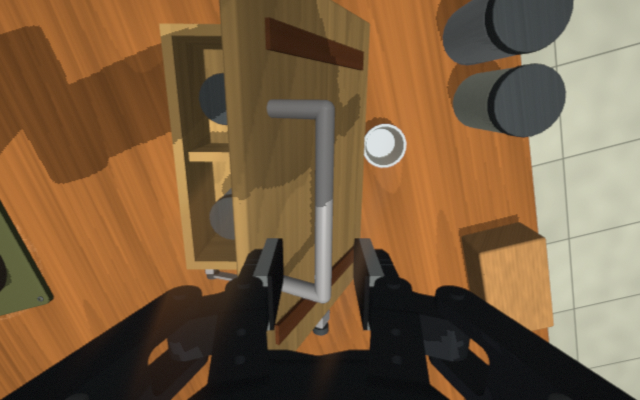

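Bar at column ~324, so the lid is at about 1.1 rad. Descending and regripping.

apply_moves(
  targets=[
    [0,4,15,0],
    [0,4,32,0],
    [0,4,46,0],
    [0,4,55,0],
    [0,4,55,0],
  ],
)

```text
t: 16.82
tool_pos: [0.6331, 0.0361, 0.3303]
tool_rot: [-0.0, 0.795, 0.606, -0.001]
wrist_force: [-0.1, -0.2, -0.0]
opening: 0.0323
```

apply_moves(
  targets=[
    [0,0,0,0],
    [0,0,0,0],
    [0,0,0,0],
    [0,0,0,0],
  ],
  grip=0,
)

```text
t: 17.32
tool_pos: [0.6333, 0.0362, 0.3305]
tool_rot: [-0.0, 0.795, 0.606, -0.001]
wrist_force: [-0.4, -0.2, 0.2]
opening: -0.0001
```

```bash
python3 - <<'E'
from h import *
s=state(); print(s['t'],s['tool_pos'],s['opening'],s['wrist_force'])
R0=rot(s['tool_rot'])
for t in np.arange(1.09,0,-.1): print(round(t,2),((R0.T@(bar(t)-bar(1.09)))*1000).round(1),togo(bar(t)))
E
```

```text
17.325 [0.63326876 0.03620998 0.33048161] -0.00012518818267693115 [-0.36661795 -0.22720685  0.16035685]
1.09 [0. 0. 0.] [ 1.6 -0.8 18. ]
0.99 [  0.  -19.    5.2] [  1.7 -19.9  23.1]
0.89 [  0.1 -37.4  12.2] [  1.7 -38.2  30.2]
0.79 [  0.2 -55.   21. ] [  1.8 -55.8  39. ]
0.69 [  0.2 -71.6  31.6] [  1.8 -72.5  49.5]
0.59 [  0.3 -87.1  43.7] [  1.9 -88.   61.7]
0.49 [   0.3 -101.3   57.4] [   1.9 -102.2   75.3]
0.39 [   0.4 -114.1   72.3] [   2.  -114.9   90.3]
0.29 [   0.4 -125.3   88.5] [   2.1 -126.1  106.5]
0.19 [   0.5 -134.8  105.8] [   2.1 -135.7  123.7]
0.09 [   0.5 -142.6  123.9] [   2.2 -143.5  141.8]
```

I had the hold-point sign wrong: the fingers shut 18 mm above the bar, touching nothing. Reopening and going 34 mm lower.

apply_moves(
  targets=[
    [0,0,-3,0],
    [0,0,-3,0],
    [0,0,-3,0],
    [0,0,-3,0],
  ],
  grip=0.38,
)

```text
t: 17.82
tool_pos: [0.6332, 0.0362, 0.3334]
tool_rot: [-0.0, 0.795, 0.606, -0.001]
wrist_force: [0.2, 0.5, 0.3]
opening: 0.0325
```

apply_moves(
  targets=[
    [0,0,10,0],
    [0,0,22,0],
    [0,0,32,0],
    [0,0,37,0],
    [0,0,37,0],
  ],
)

```text
t: 18.45
tool_pos: [0.6328, 0.0362, 0.2958]
tool_rot: [-0.0, 0.795, 0.606, -0.002]
wrist_force: [-0.2, 0.6, 0.1]
opening: 0.0323
```

apply_moves(
  targets=[
    [0,0,0,0],
    [0,0,0,0],
    [0,0,0,0],
    [0,0,0,0],
  ],
  grip=0,
)

```text
t: 18.95
tool_pos: [0.633, 0.0362, 0.2964]
tool_rot: [-0.0, 0.795, 0.606, -0.001]
wrist_force: [-1.5, -0.3, 2.4]
opening: 0.0102
```

apply_moves(
  targets=[
    [0,-9,2,0],
    [0,-19,5,0],
    [0,-28,8,0],
    [0,-37,12,0],
    [0,-46,16,0],
    [0,-55,21,0],
    [0,-63,26,0],
    [0,-72,31,0],
    [0,-79,37,0],
    [0,-87,43,0],
    [0,-87,43,0],
  ],
)

```text
t: 20.32
tool_pos: [0.5474, 0.06, 0.252]
tool_rot: [-0.002, 0.795, 0.607, -0.002]
wrist_force: [1.6, 4.9, -1.8]
opening: 0.0099
```

```bash
python3 - <<'E'
from h import *
s=state(); print(s['t'],s['tool_pos'],s['opening'],s['wrist_force'])
R0=rot(s['tool_rot'])
for t in np.arange(.59,-.02,-.1).tolist()+[0]: print(round(t,2),((R0.T@(bar(t)-bar(.59)))*1000).round(1),togo(bar(t)-[0,0,.0187]))
p=shot('scene','s12.png')
a=cv2.imread('pics/s12.png')[100:300,220:480]; cv2.imwrite('pics/s12c.png',cv2.resize(a,None,fx=3,fy=3))
E
```

```text
20.325 [0.54741242 0.06004483 0.25201163] 0.00986373314845522 [ 1.60904611  4.93382629 -1.8474817 ]
0.59 [0. 0. 0.] [1.5 1.1 1.8]
0.49 [  0.1 -14.2  13.7] [  1.6 -13.1  15.5]
0.39 [  0.1 -26.9  28.7] [  1.6 -25.8  30.5]
0.29 [  0.2 -38.   45. ] [  1.7 -37.   46.7]
0.19 [  0.2 -47.5  62.2] [  1.7 -46.4  64. ]
0.09 [  0.2 -55.2  80.3] [  1.8 -54.1  82.1]
-0.01 [  0.3 -61.   99.1] [  1.8 -60.  100.9]
0 [  0.3 -60.5  97.2] [  1.8 -59.5  99. ]
```

View pics/s12c.png

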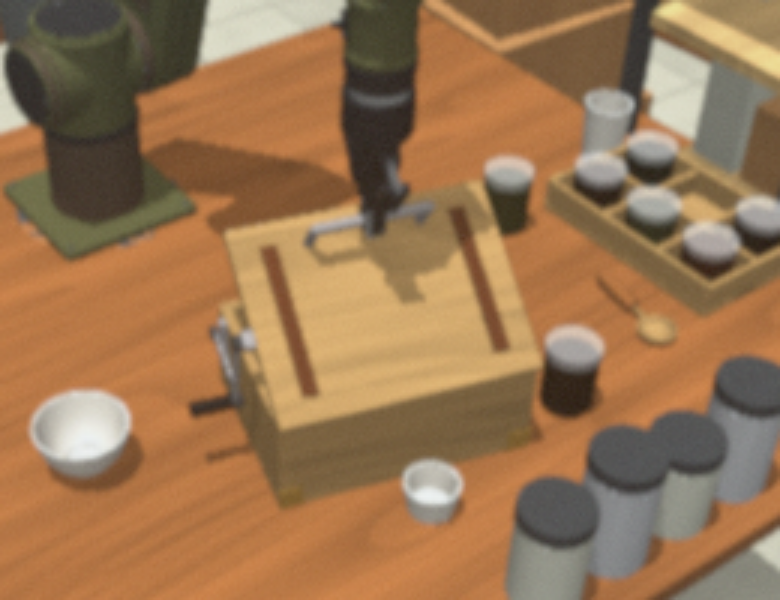

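The stay is folding and the lid is following the grip. Lowering it the rest of the way.

apply_moves(
  targets=[
    [0,-7,7,0],
    [0,-14,14,0],
    [0,-20,21,0],
    [0,-26,29,0],
    [0,-32,37,0],
    [0,-37,45,0],
    [0,-42,54,0],
    [0,-46,62,0],
    [0,-50,71,0],
    [0,-54,80,0],
    [0,-56,86,0],
    [0,-58,92,0],
    [0,-59,97,0],
    [0,-60,100,0],
    [0,-60,100,0],
  ],
)

```text
t: 22.25
tool_pos: [0.4881, 0.0764, 0.1523]
tool_rot: [-0.003, 0.795, 0.606, -0.002]
wrist_force: [-0.5, 4.8, 4.7]
opening: 0.0097
```

```bash
python3 - <<'E'
from h import *
s=state(); print(s['t'],s['tool_pos'],s['opening'],s['wrist_force'],togo(bar(0)-[0,0,.0187]))
E
```

```text
22.25 [0.48812153 0.07642048 0.15225182] 0.009689181493773567 [-0.46380085  4.84586916  4.74084525] [ 1.6  1.5 -1.1]
```

Shut to within a few mm. I'll press 3 mm further to be sure it is seated, then release and go up.

apply_moves(
  targets=[
    [0,0,2,0],
    [0,0,4,0],
    [0,0,4,0],
    [0,0,4,0],
  ],
)

```text
t: 22.75
tool_pos: [0.4882, 0.0765, 0.1521]
tool_rot: [-0.002, 0.795, 0.606, -0.001]
wrist_force: [-6.4, 3.0, 29.0]
opening: 0.0097
```

apply_moves(
  targets=[
    [0,0,0,0],
    [0,0,0,0],
    [0,0,0,0],
    [0,0,0,0],
    [0,0,0,0],
    [0,0,0,0],
  ],
  grip=0.6,
)

```text
t: 23.5
tool_pos: [0.4881, 0.0764, 0.1519]
tool_rot: [-0.002, 0.795, 0.606, -0.001]
wrist_force: [0.7, -0.7, -0.2]
opening: 0.0511
```

apply_moves(
  targets=[
    [0,0,-10,0],
    [0,0,-35,0],
    [0,0,-70,0],
    [0,0,-110,0],
    [0,0,-150,0],
    [0,0,-160,0],
    [0,0,-160,0],
    [0,0,-160,0],
  ],
)

```text
t: 24.5
tool_pos: [0.488, 0.076, 0.3105]
tool_rot: [-0.003, 0.795, 0.606, -0.002]
wrist_force: [0.1, 1.0, 0.2]
opening: 0.0511
```

```bash
python3 - <<'E'
from h import *
s=state(); print(s['t'],s['tool_pos'],s['opening'],s['wrist_force'],s['dq'].round(3))
p=shot('wrist','w13.png')
for t in (0,.04,.08):
    b=[ch((.11-.19*np.cos(t)+.052*np.sin(t),y,.12+.19*np.sin(t)+.052*np.cos(t))) for y in (-.065,.065)]
    print(t,proj(p,b).round(1).tolist())
p=shot('scene','s13.png')
a=cv2.imread('pics/s13.png')[130:310,160:460]; cv2.imwrite('pics/s13c.png',cv2.resize(a,None,fx=2.6,fy=2.6,interpolation=cv2.INTER_CUBIC))
A=cv2.imread('pics/scene0.png');B=cv2.imread('pics/s13.png')
for t in ['jar_a','bowl','cup_a','scoop','lid_bar']: print(t,[(np.round(d['box']).tolist(),round(d['confidence'],2)) for d in spot_in(p,t)][:3])
E
```

```text
24.5 [0.48803905 0.0759959  0.31052188] 0.051115534547893374 [0.05107131 0.98600386 0.19709532] [ 0.001  0.005 -0.008 -0.     0.001  0.001]
0 [[320.2, 252.7], [320.7, 104.8]]
0.04 [[322.7, 256.4], [323.6, 105.0]]
0.08 [[325.6, 260.3], [327.0, 105.1]]
jar_a [([412.0, 225.0, 20.0, 33.0], 0.81), ([389.0, 166.0, 18.0, 30.0], 0.59), ([366.0, 264.0, 21.0, 20.0], 0.31)]
bowl []
cup_a [([364.0, 264.0, 20.0, 21.0], 0.79), ([184.0, 256.0, 22.0, 23.0], 0.66)]
scoop [([433.0, 202.0, 24.0, 21.0], 0.57)]
lid_bar [([347.0, 213.0, 111.0, 58.0], 0.62)]
```

View pics/s13c.png

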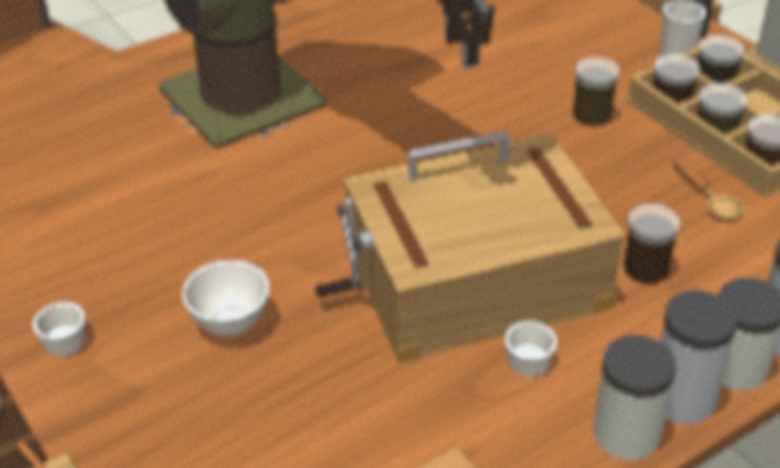

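View pics/w13.png

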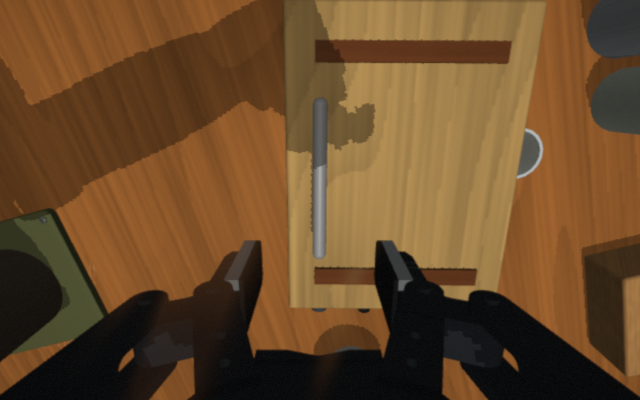

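The picture matches the start: bar at crop (411–507, 136–155), thumb bar tip at (320, 292), bystanders unchanged, robot clear. Handing in.

```bash
python3 -c "
from plant import *
print(job_done())"
```

```text
the job is handed in; nothing more can be done
None
```

The job is done and was handed in at about 24.6 s; no verdict is reported.

**What I did:**
- Raised the lid by its bar to the stop, where the wrist force reached about 20 N. I then eased off, and the camera showed the thumb bar snap up to its locked position.
- Let go and backed off. The lid stood open on the locked stay, untouched, for about 2 to 3 s.
- Pushed the thumb bar down until the stay broke. I put the knee at about 1.5 rad and the lid at about 1.1 rad, worked out from the pictures rather than read directly.
- Gripped the bar again, lowered the lid at about 0.4 rad/s or slower, pressed it home with about 29 N, let go and retracted.

**Last checks:**
- **Lid:** the handle is where it should be for a shut lid, within about 1 pixel in the wrist view. The handle and thumb bar are at their starting pixels in the scene view.
- **Bystanders:** the jars, bowl, cups and scoop look unmoved in the scene view. The detector boxes for the jars, cups and scoop are within about 3 pixels of the start.
- **Robot:** nothing was touching; wrist force was about 1 N.

**What failed or disagreed:**
- My first regrip closed on air, because I had the grasp offset the wrong way. It touched nothing and I corrected it.
- The detector missed the bowl in the last picture, though it shows plainly in its place.

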